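# Raise the dust box window to the mark

## Robot

A 7-joint arm with a two-finger parallel gripper is mounted at the origin on the work surface. World frame = base frame: x ahead of the robot, y to its left, z up, the work surface at z = 0. Lengths are in m, angles in rad, forces in N, time in s.
With the tool pointing down it reaches from about 0.425 to 0.925 m from the base axis. Payload 6.8 kg.
Tool frame: the origin (TCP) lies on the front face of the gripper's body, between the roots of the fingers; the fingertips stand 73 mm ahead of it and the grasp point (between the pads) lies 54 mm ahead of it; z points along the fingers, y is the line along which they close (so a half turn about z gives the same grasp; the last joint's range is limited). The gripper opens to 85 mm and grips with 20 to 120 N. Pads are 22 mm wide; open, the fingers measure 114 mm over their backs; the gripper's body (76 mm by 85 mm) begins 54 mm behind the grasp point. The pads swing forward as they close: fully open they stand 13 mm farther back than shut.
Start: joints at [-1.45, 0.477, 0.022, 1.555, -0.011, 1.109, -0.083], TCP at [0.153, 0.657, 0.304] pointing down, gripper open.
Joint ranges: [-2.96, 2.96], [-0.34, 2.1], [-1.41, 1.46], [0.24, 2.44], [-1.37, 4.51], [0.17, 1.92], [-2.96, 2.96]. Speed limits (rad/s): [2.39, 2.39, 3.14, 3.14, 3.14, 3.14, 3.14].

## Interface

Orientations are given as a unit quaternion [w, x, y, z].
In Python, from station import bot, optics gives the robot as it stands.
- The arm moves only by the tool drive_tool, never from a script. Its argument "deltas" is a list of rows, each an object with "gripper": the closure in counts, from 0 (fully open) to 255 (shut); "offset": the shift along the tool's x, y, z in units of 1000 mm (1.0 is 1000 mm), a list of three; "angular": the turn, a rotation vector about the tool's x, y, z in units of 45 degrees (1.0 is 45 degrees), a list of three. In form: [{"gripper": gripper, "offset": [dx, dy, dz], "angular": [rx, ry, rz]}, ...]. A call has 1 to 5 rows; each row is the pose to reach, as a shift and turn from the pose commanded when the call began, along the tool's axes at that moment; what a row does not reach only later rows make up. A row lasts 1/10 s, in which the tool goes at most 50 mm and 8.59 degrees, less where a joint would pass 70% of its speed; a pose out of reach is approached as far as the arm can. A call with a number of a shift or a turn outside -1 to 1 is refused whole. A call with a gripper value outside its range is refused whole. The fingers move at their own pace and stop on an object; "grip_force" is the grip in N (left out, the last holds). Time passes only in rows, so rows that repeat a pose let the fingers close. It gives the time, the measured TCP pose, the force, the opening and the grip force at its end, in the units of the state.
- bot.get_obs(): the state, without advancing time (a new reading comes with each control period).
- optics.read_camera(name): name is "scene" or "top" or "wrist"; returns the picture (384x512x3 uint8, blue, green, red); there is no depth.
- optics.camera_model(name): a dict with "fx", "fy", "cx", "cy" (pixels), "cam_to_world" (4x4, takes a point from camera to world coordinates). Camera axes: x right, y up, looking along -z (the intrinsics and any distortion apply to the point x, -y, -z); pixel columns grow to the right and rows downward; lengths in m; the calibration is good to about 2 mm. A picture is of the moment at which its call begins: read the wrist's pose just before it. camera_model takes no time and is no camera call; for the wrist camera it gives the pose at the moment of the call.
- bot.hand_in(): hands the job in; it is judged then, once.
The state is a dict: "t": time; "q": joint angles; "joint_vel": joint speeds; "joint_torque": joint torques, N m; "eef_pos": TCP position; "tool_rot": TCP orientation; "contact_force": force on the tool from outside, world axes, zero at the start; "torque": the same for the moment, N m; "gripper_width": opening from 0.0 (shut) to 1.0 (fully open); "grasp_force": force on a finger pad.
Only numpy, scipy, OpenCV 4.12 (cv2) and the standard library are available. Lean on these libraries where they do the work, as an engineer would, in place of code of your own. Each camera call takes 0.05 s, during which the arm holds its last target. There are 200 camera calls.

## Task

Get the sanding dust box ready for work: push its counterweighted window up from beneath the lip with your fingertips, smoothly and without pinching the lip, until the lip stands level with the brass pointer on the right-hand jamb. Then take the hand away and leave the window standing there. Do not shift the pointer or any of the other things on the bench.

Things in the scene. Friction and masses are not known exactly. Their poses are not given: they have to be found in the camera images.
- dust_box: Fixed sanding dust box, 510 mm wide, 320 deep, 400 high (pulleys to 490), clear roof and back, front towards the robot. Origin: middle of the front's bottom edge, at bench height; x straight back into the box, y left (seen from the front), z up. The front leans back 30 degrees: the window slides along (0.5, 0, 0.866) here. The bench is bare within 100 mm either side of the window's middle.
- lip_mid (a point): Lip along the window's foot: a ledge 390 mm long, 16 mm thick (8 mm aluminium, 8 mm wood set back 4 mm on top), 30 mm out from the jambs, square to the front. Point: middle of its length, on its front edge, half-way through its thickness (underside 8 mm lower along the slope; apron below flush with the jambs), 109 mm above the bench when shut. z up the slope (sliding direction), x square into the front, y left.
- sash (a joint): How far the window is raised along the slope, in m: 0 shut (as at the start), 0.17 at its upper stop. The window (timber frame with clear pane, about 0.8 kg) hangs on cords over pulleys with counterweights outside the box's cheeks: it takes some 2 to 5 N to push up and stays where it is left.
- pointer_tip (a point): Point of the small brass arrow clamped on the front of the right-hand jamb (seen from the front), 206 mm from the window's middle, pointing inward to the window. It marks the wanted height of the lip, whose end passes 11 mm beside it. Axes as lip_mid: z up the slope.
- pointer (a joint): Where the brass arrow is clamped along the right-hand jamb, in m up the slope: at 0 the wanted raise of the window is 0.05 m, at 0.09 it is 0.14 m.
- bowl: Bystander: soapstone bowl, 116 mm across, 50 mm high; stands in front of the dust box, off to one side of the window's middle. Origin: centre of its underside.
- template: Bystander: flat pale cedar pit template with two rows of four round holes, 200 x 85 x 8 mm; on the bench. Origin: centre of its underside.
- burnisher: Bystander: bone burnisher, a slim rod 165 mm long and 14 mm thick, lying flat; on the bench. Origin: centre of its underside.
- wedge: Bystander: galvanised steel splitting wedge, 150 x 47 x 30 mm, lying flat; on the bench. Origin: centre of its underside.
- mallet: Bystander: round dark wooden carver's mallet standing on its head, 96 mm across, 245 mm high; on the bench. Origin: centre of its underside.
- sanding_block: Bystander: cork sanding block, 100 x 60 x 35 mm; on the bench. Origin: centre of its underside.
- wax_tin: Bystander: round steel wax tin, 74 mm across, 42 mm high; stands in front of the dust box, off to one side of the window's middle. Origin: centre of its underside.
- gouge: Bystander: carving gouge lying flat on the bench, 216 mm long, 25 mm thick. Origin: at bench height, where handle and blade meet.

How it is judged:
By the outcome, as a careful person would: the job done as asked, in the order asked, and still so for the second after the job is handed in, with the robot touching nothing.
It also fails if it takes over 45 s, if anything falls off the work surface, if the arm or the gripper's body presses on something with over 40 N, if the wrist force passes 120 N, or if a joint passes its speed limit or range.

## Working session

There is one attempt and no reset: what is moved stays moved. The work goes in short steps, Python scripts to look and compute and a tool call to move; the robot and the scene stay as the last step left them, time stands still between calls to the robot, and variables do not carry over. Pictures are saved under pics/ and viewed, at most 10 in all, crops included, and the job is handed in when it is done.

Besides the shell and the picture viewer there is one more tool, called in YAML: its name, and indented under it one key for each argument. drive_tool: Moves the arm, as the interface text tells. Its arguments: {"type":"object","properties":{"deltas":{"type":"array"},"grip_force":{"type":"number"}},"required":["deltas"]}

```bash
mkdir -p pics; python3 - <<'E'
from station import bot, optics
import cv2, numpy as np
o=bot.get_obs();print(o['t'],o['eef_pos'],o['tool_rot'],o['q'],o['contact_force'])
for n in("scene","top"):
    im=optics.read_camera(n);cv2.imwrite(f'pics/{n}0.png',im)
    m=optics.camera_model(n);print(n,m['fx'],m['fy'],m['cx'],m['cy'],[k for k in m]);print(np.round(m['cam_to_world'],4).tolist())
E
```

```text
0.0 [0.15297474 0.65698818 0.30293455] [-3.41029715e-05  1.14119691e-01  9.93466604e-01 -8.95645061e-04] [-1.45013653  0.47781478  0.02234106  1.556407   -0.0114968   1.10929169
 -0.08310031] [ 0.73940952 -0.13563966  0.0356989 ]
scene 426.4678892489607 426.4678892489607 258.5192351929272 194.22317608919835 ['fx', 'fy', 'cx', 'cy', 'cam_to_world']
[[0.9595, -0.2308, 0.1614, 0.8082], [0.2814, 0.7622, -0.583, -1.0644], [0.0115, 0.6048, 0.7963, 1.5713], [0.0, 0.0, 0.0, 1.0]]
top 403.4773951072463 403.4773951072463 245.77127936115528 189.78775552391798 ['fx', 'fy', 'cx', 'cy', 'cam_to_world']
[[-0.0091, 0.9903, -0.1385, 0.2887], [-1.0, -0.0093, -0.0009, 0.0136], [-0.0022, 0.1384, 0.9904, 1.4973], [0.0, 0.0, 0.0, 1.0]]
```

View pics/scene0.png

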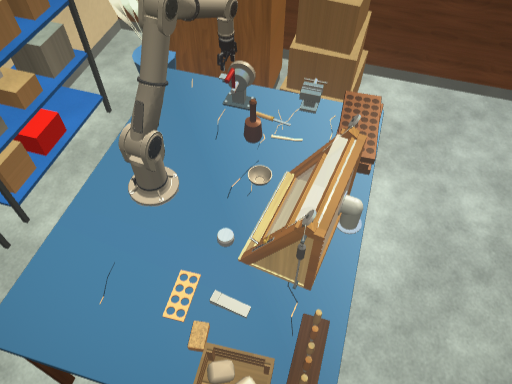

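View pics/top0.png

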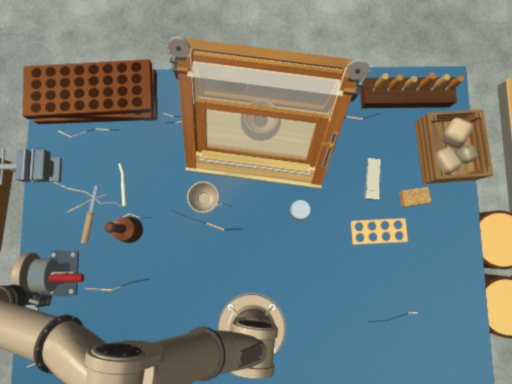

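The overview shows the box ahead of the robot at top (180–360, 40–190), with the pointer at about (332,145). The bowl is at (203,197) and the tin at (300,209). I'll enlarge both.

```bash
python3 - <<'E'
import cv2
a=cv2.imread('pics/top0.png')[120:200,170:350];cv2.imwrite('pics/topc.png',cv2.resize(a,None,fx=4.4,fy=4.4,interpolation=cv2.INTER_CUBIC))
a=cv2.imread('pics/scene0.png')[120:290,230:390];cv2.imwrite('pics/scenec.png',cv2.resize(a,None,fx=3.5,fy=3.5,interpolation=cv2.INTER_CUBIC))
E
```

```text
(no output)
```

View pics/topc.png

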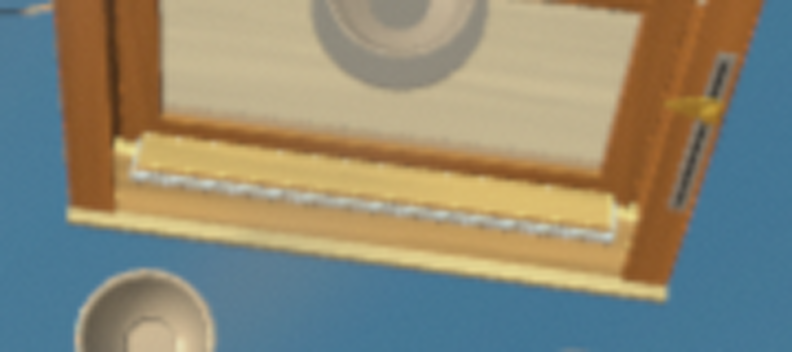

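View pics/scenec.png

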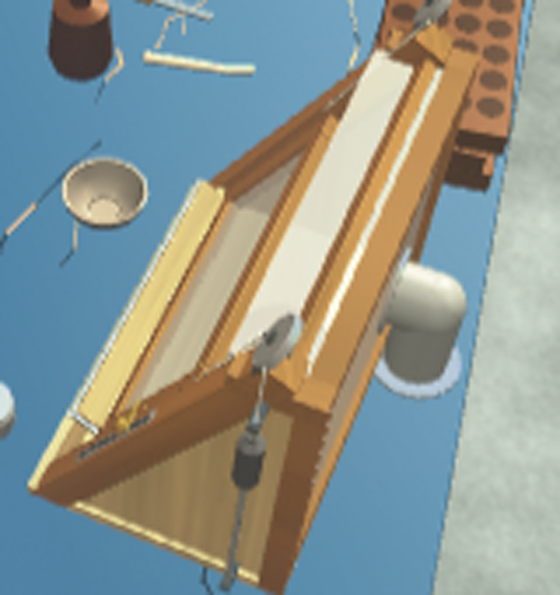

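```bash
cat > geo.py <<'E'
import numpy as np
from station import bot, optics
S=np.array([.5,0,.866]);N=np.array([-.866,0,.5])
def proj(m,P):
    T=np.linalg.inv(m['cam_to_world']);c=T[:3,:3]@P+T[:3,3]
    return np.array([m['cx']+m['fx']*c[0]/-c[2],m['cy']+m['fy']*-c[1]/-c[2]])
def w(b,P):
    c,s=np.cos(b[2]),np.sin(b[2]);return np.array([b[0]+c*P[0]-s*P[1],b[1]+s*P[0]+c*P[1],P[2]])
def sl(a,y,n): return a*S+n*N+np.array([0,y,0])
E
cat > fit.py <<'E'
from geo import *
from scipy.optimize import least_squares
M={n:optics.camera_model(n) for n in('top','scene')}
t=lambda u,v:('top',np.array([170+u/4.4,120+v/4.4])-.0)
s=lambda u,v:('scene',np.array([230+u/3.5,120+v/3.5]))
obs=[('cL',t(68,219)),('cR',t(667,299)),('lL',t(132,178)),('lR',t(612,240)),('p',t(668,103)),
 ('cR',s(33,490)),('lR',s(72,412)),('lL',s(203,182)),('p',s(118,414))]
def pt(k,x):
    L={'cL':np.array([0,.255,0]),'cR':np.array([0,-.255,0]),'lL':sl(.1085,.195,.03),'lR':sl(.1085,-.195,.03),'p':sl(x[3],-.206,x[4])}
    return w(x,L[k])
f=lambda x:np.concatenate([proj(M[c],pt(k,x))-uv for k,(c,uv) in obs])
r=least_squares(f,[.6,0,0,.2,.005],loss='soft_l1')
print(r.x);print(np.round(f(r.x).reshape(-1,2),1).tolist())
x=r.x;print('raise',x[3]-.1085,'lip_mid',w(x,sl(.1085,0,.03)),'pointer',pt('p',x))
E
python3 fit.py
```

```text
[ 0.53959583 -0.01533735 -0.14510146  0.21766428 -0.00750124]
[[1.3, -0.0], [-0.4, -0.1], [0.3, -2.1], [1.6, -1.4], [-1.3, 0.7], [-1.9, 0.1], [-0.8, -0.2], [-1.1, -1.8], [5.4, -0.7]]
raise 0.10916428298625817 lip_mid [ 0.56756874 -0.01942499  0.108961  ] pointer [ 0.62392596 -0.23584817  0.18474665]
```

```bash
sed -i 's/s(118,414)/s(137,412)/' fit.py; python3 fit.py; cat > kin.py <<'E'
import numpy as np
from scipy.spatial.transform import Rotation as R
from scipy.optimize import least_squares
AL=np.radians([0,-90,90,90,90,90,-90]);A=[0,0,0,.0525,.0775,0,.076];D=[.267,0,.293,0,.3425,0,.097]
LO=np.array([-2.96,-.34,-1.41,.24,-1.37,.17,-2.96]);HI=np.array([2.96,2.1,1.46,2.44,4.51,1.92,2.96])
def fk(q):
    T=np.eye(4)
    for i in range(7):
        ca,sa,c,s=np.cos(AL[i]),np.sin(AL[i]),np.cos(q[i]),np.sin(q[i])
        T=T@np.array([[c,-s,0,A[i]],[s*ca,c*ca,-sa,-D[i]*sa],[s*sa,c*sa,ca,D[i]*ca],[0,0,0,1]])
    return T
E
python3 - <<'E'
from kin import *
from station import bot
o=bot.get_obs();T=fk(o['q']);q=o['tool_rot'];Rm=R.from_quat(np.r_[q[1:],q[0]]).as_matrix()
print(np.round(T,4).tolist());print(np.round(Rm,4).tolist(),o['eef_pos'])
print(np.hypot(*T[:2,3]),np.hypot(*o['eef_pos'][:2]))
E
```

```text
[ 0.53964806 -0.01495575 -0.14424783  0.22009205 -0.00738195]
[[1.2, 0.0], [-0.5, -0.2], [0.2, -2.0], [1.5, -1.5], [-1.3, 0.1], [-1.9, 0.0], [-0.8, -0.3], [-1.1, -1.9], [0.4, -0.4]]
raise 0.11159204978990077 lip_mid [ 0.56762446 -0.0190195   0.108961  ] pointer [ 0.62526544 -0.23555415  0.18690874]
[[0.2271, -0.9739, -0.0044, 0.082], [-0.9734, -0.2271, 0.0302, -0.5871], [-0.0304, -0.0026, -0.9995, 0.3103], [0.0, 0.0, 0.0, 1.0]]
[[-0.9739, 0.2268, -0.0003], [0.2268, 0.9739, -0.0017], [-0.0001, -0.0017, -1.0]] [0.15298221 0.65700726 0.30300472]
0.592790919225059 0.6745829072213365
```

drive_tool:
  deltas:
    - {"gripper": 0, "offset": [0, 0, -0.05], "angular": [0, 0, 0]}
    - {"gripper": 0, "offset": [0, 0, -0.1], "angular": [0, 0, 0]}
    - {"gripper": 0, "offset": [0, 0, -0.14], "angular": [0, 0, 0]}
    - {"gripper": 0, "offset": [-0.037, -0.028, -0.15], "angular": [0, 0, 0]}
    - {"gripper": 0, "offset": [-0.074, -0.056, -0.15], "angular": [0, 0, 0]}

```text
t: 0.6
eef_pos: [0.2121, 0.5865, 0.456]
tool_rot: [0.0, 0.113, 0.994, 0.002]
contact_force: [2.1, -0.8, 0.7]
gripper_width: 1.001
grasp_force: 0.0
```

```bash
cat > log.py <<'E'
from station import bot
import json,numpy as np
o=bot.get_obs();d={k:np.array(o[k]).tolist() for k in('t','q','eef_pos','tool_rot','contact_force','gripper_width')}
open('log.jsonl','a').write(json.dumps(d)+'\n');print({k:np.round(v,4).tolist() for k,v in d.items()})
E
python3 log.py
```

```text
{'t': 0.6, 'q': [-1.3661, 0.2923, 0.0559, 1.4835, -0.0166, 1.3622, 0.0358], 'eef_pos': [0.2121, 0.5865, 0.456], 'tool_rot': [0.0002, 0.1126, 0.9936, 0.002], 'contact_force': [2.1413, -0.7579, 0.7346], 'gripper_width': 1.001}
```

drive_tool:
  deltas:
    - {"gripper": 0, "offset": [-0.037, -0.028, 0], "angular": [0, 0, 0]}
    - {"gripper": 0, "offset": [-0.074, -0.056, 0], "angular": [0, 0, 0]}
    - {"gripper": 0, "offset": [-0.111, -0.084, 0], "angular": [0, 0, 0]}
    - {"gripper": 0, "offset": [-0.148, -0.112, 0], "angular": [0, 0, 0]}
    - {"gripper": 0, "offset": [-0.185, -0.14, 0], "angular": [0, 0, 0]}

```text
t: 1.1
eef_pos: [0.3617, 0.4059, 0.4536]
tool_rot: [-0.0, 0.114, 0.993, -0.0]
contact_force: [-0.1, 0.6, -0.2]
gripper_width: 1.0
grasp_force: 0.0
```

```bash
python3 log.py
```

```text
{'t': 1.1, 'q': [-1.1076, 0.1469, 0.1721, 1.6737, -0.026, 1.3237, 0.4111], 'eef_pos': [0.3617, 0.4059, 0.4536], 'tool_rot': [-0.0002, 0.1141, 0.9935, -0.0002], 'contact_force': [-0.0662, 0.5527, -0.2498], 'gripper_width': 1.0003}
```

drive_tool:
  deltas:
    - {"gripper": 0, "offset": [-0.037, -0.028, 0], "angular": [0, 0, 0]}
    - {"gripper": 0, "offset": [-0.074, -0.056, 0], "angular": [0, 0, 0]}
    - {"gripper": 0, "offset": [-0.111, -0.084, 0], "angular": [0, 0, 0]}
    - {"gripper": 0, "offset": [-0.12, -0.13, 0], "angular": [0, 0, 0]}
    - {"gripper": 0, "offset": [-0.13, -0.18, 0], "angular": [0, 0, 0]}

```text
t: 1.6
eef_pos: [0.447, 0.2023, 0.4532]
tool_rot: [-0.0, 0.114, 0.993, -0.001]
contact_force: [1.0, 0.3, 0.7]
gripper_width: 1.0
grasp_force: 0.0
```

```bash
python3 log.py
```

```text
{'t': 1.6, 'q': [-0.8627, 0.0416, 0.3252, 1.7909, -0.0133, 1.3125, 0.8073], 'eef_pos': [0.447, 0.2023, 0.4532], 'tool_rot': [-0.0003, 0.1144, 0.9934, -0.0006], 'contact_force': [1.0065, 0.2782, 0.7464], 'gripper_width': 1.0004}
```

drive_tool:
  deltas:
    - {"gripper": 0, "offset": [-0.01, -0.045, 0], "angular": [0, 0, 0]}
    - {"gripper": 0, "offset": [-0.02, -0.09, 0], "angular": [0, -0.15, 0]}
    - {"gripper": 0, "offset": [-0.03, -0.135, 0], "angular": [0, -0.3, 0]}
    - {"gripper": 0, "offset": [-0.04, -0.18, 0], "angular": [0, -0.45, 0]}
    - {"gripper": 0, "offset": [-0.05, -0.21, 0], "angular": [0, -0.5, 0]}

```text
t: 2.1
eef_pos: [0.446, -0.0149, 0.4532]
tool_rot: [0.195, 0.112, 0.974, -0.022]
contact_force: [0.4, -0.6, -0.2]
gripper_width: 1.0
grasp_force: 0.0
```

```bash
python3 log.py
```

```text
{'t': 2.1, 'q': [-0.7134, -0.2711, 0.408, 2.0741, 0.3621, 0.9967, 0.8916], 'eef_pos': [0.446, -0.0149, 0.4532], 'tool_rot': [0.1951, 0.1125, 0.9741, -0.0223], 'contact_force': [0.4102, -0.6414, -0.2376], 'gripper_width': 0.9997}
```

```bash
cat > cal.py <<'E'
from kin import R,np,least_squares,LO,HI
import json,itertools
L=[json.loads(l) for l in open('log.jsonl')]
L.append(dict(q=[-1.45013653,.47781478,.02234106,1.556407,-.0114968,1.10929169,-.08310031],eef_pos=[.15297,.65699,.30297],tool_rot=[-3.4e-05,.1141197,.9934666,-.0008956]))
Q=np.array([l['q'] for l in L]);P=np.array([l['eef_pos'] for l in L]);TR=[R.from_quat(np.r_[l['tool_rot'][1:],l['tool_rot'][0]]) for l in L]
def rots(q,sg): return [R.from_euler('zyzyzyz'[i],sg[i]*q[i]) for i in range(7)]
best=[]
for sg in itertools.product([1,-1],repeat=7):
    Cs=[]
    for q,t in zip(Q,TR):
        M=R.identity()
        for r in rots(q,sg): M=M*r
        Cs.append(M.inv()*t)
    C=R.concatenate(Cs);m=C.mean();best.append(((m.inv()*C).magnitude().max(),sg,m.as_matrix()))
best.sort(key=lambda b:b[0])
for b in best[:3]: print(b[0],b[1],np.round(b[2],3).tolist())
sg=best[0][1];C=best[0][2]
def fkq(q,p):
    T=p[:21].reshape(7,3)  # translation after each joint
    M=R.identity();x=np.zeros(3);x[2]=0
    for i,r in enumerate(rots(q,sg)): M=M*r;x=x+M.apply(T[i])
    return x,M*R.from_matrix(C)
pr=np.zeros((7,3));pr[0,2]=.3;pr[2,2]=.4;pr[4,2]=.4;pr[6,2]=.2;free=np.zeros((7,3),bool);free[[0,2,4,6],2]=1;free[:6,0]=1;free[:6,1]=1
wt=np.where(free,0.02,1e3)
def res(p):
    return np.r_[np.concatenate([(fkq(q,p)[0]-x)*1000 for q,x in zip(Q,P)]),((p.reshape(7,3)-pr)*np.where(free,np.where(pr>0,.3,1.),1e5)).ravel()]
s=least_squares(res,pr.ravel())
par=s.x;print(np.round(par.reshape(7,3),3).tolist(),np.abs(s.fun[:3*len(Q)]).max())
np.savez('arm.npz',par=par,sg=sg,C=C)
E
python3 cal.py
```

```text
1.8280642457180858e-07 (-1, 1, -1, 1, -1, 1, -1) [[-0.0, -1.0, -0.0], [1.0, -0.0, -0.0], [0.0, -0.0, 1.0]]
0.1424468032581059 (1, 1, 1, 1, 1, 1, 1) [[0.435, 0.9, -0.034], [-0.9, 0.435, -0.008], [0.008, 0.034, 0.999]]
0.4211932365846475 (-1, -1, -1, -1, -1, 1, 1) [[-0.015, 0.847, -0.531], [0.99, 0.087, 0.11], [0.139, -0.524, -0.84]]
[[0.001, -0.015, 0.287], [-0.001, -0.015, 0.0], [0.001, -0.015, 0.542], [0.0, -0.015, 0.0], [-0.0, -0.0, 0.472], [0.0, -0.0, 0.0], [0.0, -0.0, 0.254]] 0.0019417819894229638
```

```bash
cat > ik.py <<'E'
import numpy as np
from kin import R,least_squares,LO,HI
z=np.load('arm.npz');par,sg,C=z['par'],z['sg'],z['C'];CR=R.from_matrix(C)
def fkq(q):
    T=par.reshape(7,3);M=R.identity();x=np.zeros(3);el=[]
    for i in range(7): M=M*R.from_euler('zyzyzyz'[i],sg[i]*q[i]);x=x+M.apply(T[i]);el.append(x)
    return x,M*CR,el
def ik(p,Rt,q0):
    f=lambda q:np.r_[(fkq(q)[0]-p)*10,(Rt.inv()*fkq(q)[1]).as_rotvec()*3,(q-q0)*1e-3]
    s=least_squares(f,np.clip(q0,LO+.02,HI-.02),bounds=(LO+.01,HI-.01));return s.x,np.linalg.norm(s.fun[:6])
from geo import w,sl
B=[.53965,-.01496,-.1442]
def pose(raise_,beta,nout=.010,flip=1,below=.023,y=0.,yaw=0.):
    """fingertip centre 'below' m under lip mid along slope, nout off jamb; tool pitched beta deg below horizontal"""
    tip=w(B,sl(.1085+raise_-below,y,nout));b=np.radians(beta);h=B[2]+yaw
    Z=np.array([np.cos(b)*np.cos(h),np.cos(b)*np.sin(h),-np.sin(b)]);Y=flip*np.array([-np.sin(h),np.cos(h),0]);X=np.cross(Y,Z)
    return tip-.073*Z,R.from_matrix(np.c_[X,Y,Z])
E
python3 - <<'E'
from ik import *
import json
qn=np.array(json.loads(open('log.jsonl').readlines()[-1])['q'])
rng=np.random.default_rng(0)
for beta in(10,30,40,50,60):
  for r in(0,.11):
    for flip in(1,-1):
      p,Rt=pose(r,beta,flip=flip);best=[]
      for k in range(25):
        q0=qn if k==0 else rng.uniform(LO,HI);q,e=ik(p,Rt,q0)
        if k==0: e0=e
        if e<3e-3:best.append((np.abs(q-qn).max(),q))
      best.sort(key=lambda b:b[0]);
      print(beta,r,flip,np.round(p,3),'near',round(e0,4),len(best),[ (round(b[0],2),np.round(b[1],2).tolist(),'elb z',round(fkq(b[1])[2][2][2],2)) for b in best[:1]])
E
```

```text
10 0 1 [ 0.502 -0.01   0.092] near 0.3645 0 []
10 0 -1 [ 0.502 -0.01   0.092] near 1.8453 0 []
10 0.11 1 [ 0.557 -0.017  0.187] near 0.2132 0 []
10 0.11 -1 [ 0.557 -0.017  0.187] near 2.0123 0 []
30 0 1 [ 0.511 -0.011  0.116] near 0.3694 0 []
30 0 -1 [ 0.511 -0.011  0.116] near 1.7021 0 []
30 0.11 1 [ 0.565 -0.019  0.211] near 0.0 19 [(np.float64(1.99), [0.9, 0.92, -1.4, 2.4, 2.35, 1.23, -0.47], 'elb z', np.float64(0.6))]
30 0.11 -1 [ 0.565 -0.019  0.211] near 1.2383 13 [(np.float64(1.99), [0.9, 0.92, -1.4, 2.4, 2.35, 1.23, 2.67], 'elb z', np.float64(0.6))]
40 0 1 [ 0.518 -0.012  0.126] near 0.0959 0 []
40 0 -1 [ 0.518 -0.012  0.126] near 1.2307 0 []
40 0.11 1 [ 0.572 -0.02   0.221] near 0.0 17 [(np.float64(1.81), [0.93, 0.77, -1.4, 2.31, 2.07, 0.99, -0.34], 'elb z', np.float64(0.66))]
40 0.11 -1 [ 0.572 -0.02   0.221] near 0.7383 6 [(np.float64(1.86), [0.51, 0.4, -0.79, 2.33, 2.22, 0.61, 2.37], 'elb z', np.float64(0.78))]
50 0 1 [ 0.527 -0.013  0.135] near 0.0 18 [(np.float64(1.68), [0.83, 0.84, -1.27, 2.37, 2.03, 0.98, -0.38], 'elb z', np.float64(0.64))]
50 0 -1 [ 0.527 -0.013  0.1
[... 239 characters left out ...]
4(0.78))]
50 0.11 -1 [ 0.581 -0.021  0.23 ] near 0.2349 8 [(np.float64(1.66), [-0.22, 0.26, 0.08, 2.27, 1.92, 0.18, 2.55], 'elb z', np.float64(0.81))]
60 0 1 [ 0.537 -0.015  0.142] near 0.0 19 [(np.float64(1.31), [0.58, 0.54, -0.88, 2.27, 1.67, 0.53, -0.22], 'elb z', np.float64(0.75))]
60 0 -1 [ 0.537 -0.015  0.142] near 0.2377 11 [(np.float64(1.65), [-0.11, 0.39, -0.06, 2.31, 1.9, 0.18, 2.55], 'elb z', np.float64(0.79))]
60 0.11 1 [ 0.592 -0.023  0.238] near 0.0 13 [(np.float64(0.72), [0.0, 0.28, -0.15, 2.13, 0.66, 0.29, 0.7], 'elb z', np.float64(0.81))]
60 0.11 -1 [ 0.592 -0.023  0.238] near 0.0 10 [(np.float64(1.84), [-0.9, 0.41, 0.97, 2.18, -0.91, 0.3, -0.95], 'elb z', np.float64(0.79))]
```

```bash
cat >> ik.py <<'E'
def pose2(raise_,delta,psi,nout=.012,below=.023,y=0.,flip=1):
    """tool in lip plane turned psi (deg) about slope towards +y, then pitched delta deg down the slope"""
    d,s=np.radians([delta,psi]);Rb=R.from_euler('z',B[2])
    inn=np.array([.866025,0,-.5]);S=np.array([.5,0,.866025]);yb=np.array([0,1,0])
    h=np.cos(s)*inn+np.sin(s)*yb;Z=np.cos(d)*h-np.sin(d)*S;X=-flip*(np.cos(d)*S+np.sin(d)*h);Y=np.cross(Z,X)
    tip=w(B,sl(.1085+raise_-below,y,nout))
    return tip-.073*Rb.apply(Z),Rb*R.from_matrix(np.c_[X,Y,Z])
E
python3 - <<'E'
from ik import *
import json
qn=np.array(json.loads(open('log.jsonl').readlines()[-1])['q'])
rng=np.random.default_rng(0)
print(pose2(0,20,0)[1].as_matrix().round(2).tolist(),fkq(qn)[1].as_matrix().round(2).tolist())
for delta in(0,10,15,20):
  for psi in(-35,-20,0,20,35):
      p,Rt=pose2(-.012,delta,psi);best=[]
      for k in range(12):
        q0=qn if k==0 else rng.uniform(LO,HI);q,e=ik(p,Rt,q0)
        if k==0:e0=e
        if e<3e-3:best.append((np.minimum(q-LO,HI-q).min(),q))
      best.sort(key=lambda b:-b[0])
      print(delta,psi,np.round(p,3),'near',round(e0,3),len(best),[(round(float(b[0]),2),np.round(b[1],2).tolist()) for b in best[:1]])
E
```

```text
[[-0.76, 0.14, 0.64], [0.11, 0.99, -0.09], [-0.64, 0.0, -0.77]] [[-0.9, 0.23, 0.38], [0.21, 0.97, -0.09], [-0.39, 0.0, -0.92]]
0 -35 [0.521 0.03  0.1  ] near 0.0 7 [(0.16, [-0.24, 0.82, -0.48, 2.28, 1.71, 1.48, -1.09])]
0 -20 [0.511 0.014 0.104] near 0.0 9 [(0.02, [0.07, 0.84, -0.72, 2.42, 2.06, 1.52, -1.09])]
0 0 [ 0.503 -0.01   0.106] near 0.427 0 []
0 20 [ 0.503 -0.035  0.104] near 2.005 0 []
0 35 [ 0.508 -0.053  0.1  ] near 2.154 3 [(0.01, [1.46, 1.56, -1.4, 2.37, 2.54, 0.47, 0.3])]
10 -35 [0.527 0.028 0.11 ] near 0.0 11 [(0.22, [0.11, 0.86, -0.86, 2.22, 1.69, 1.56, -0.87])]
10 -20 [0.518 0.013 0.114] near 0.0 9 [(0.08, [0.43, 0.95, -1.13, 2.36, 1.99, 1.56, -0.75])]
10 0 [ 0.51  -0.011  0.117] near 0.162 0 []
10 20 [ 0.511 -0.036  0.114] near 1.208 0 []
10 35 [ 0.516 -0.053  0.11 ] near 1.869 5 [(0.11, [1.31, 1.14, -1.24, 2.33, 2.73, 0.28, -0.22])]
15 -35 [0.531 0.027 0.115] near 0.0 8 [(0.23, [-0.1, 0.69, -0.55, 2.21, 1.54, 1.24, -0.82])]
15 -20 [0.522 0.012 0.119] near 0.0 11 [(0.11, [0.44, 0.87, -1.11, 2.33, 1.88, 1.41, -0.7])]
15 0 [ 0.515 -0.011  0.121] near 0.0 6 [(0.01, [0.85, 1.0, -1.34, 2.43, 2.19, 1.19, -0.43])]
15 20 [ 0.515 -0.036  0.119] near 0.974 8 [(0.04, [1.18, 1.09, -1.36, 2.4, 2.34, 0.69, -0.12])]
15 35 [ 0.52  -0.053  0.115] near 1.756 7 [(0.11, [0.59, 0.61, -0.35, 2.33, 4.19, 0.62, -2.06])]
20 -35 [0.536 0.025 0.119] near 0.0 9 [(0.28, [0.28, 0.88, -1.03, 2.16, 1.6, 1.53, -0.69])]
20 -20 [0.526 0.011 0.124] near 0.0 9 [(0.15, [0.44, 0.79, -1.08, 2.29, 1.78, 1.27, -0.63])]
20 0 [ 0.519 -0.012  0.126] near 0.0 7 [(0.05, [0.7, 0.7, -1.07, 2.39, 2.11, 0.84, -0.57])]
20 20 [ 0.519 -0.036  0.124] near 0.735 5 [(0.08, [0.98, 0.74, -1.06, 2.36, 2.54, 0.4, -0.55])]
20 35 [ 0.524 -0.052  0.119] near 0.381 5 [(0.08, [-0.39, 0.79, 0.85, 2.36, 4.32, 1.23, -2.48])]
```

```bash
python3 - <<'E'
from geo import *
import cv2,json
m=optics.camera_model('wrist');a=optics.read_camera('wrist');cv2.imwrite('pics/w1.png',cv2.resize(a,None,fx=1.5,fy=1.5,interpolation=cv2.INTER_CUBIC))
json.dump({k:np.array(v).tolist() for k,v in m.items()},open('w1.json','w'))
print(m['fx'],m['cx'],m['cy'])
B=[.53965,-.01496,-.1442]
for y,k in((-.206,.22),(-.195,.1085),(.195,.1085)): print(proj(m,w(B,sl(k,y,.03 if k<.2 else .005)))*1.5)
E
python3 log.py >/dev/null
```

```text
333.5530999165673 251.1702317429212 196.55536933158265
[171.5363059 346.425484 ]
[181.6859514  215.44092853]
[636.12463543 181.11298599]
```

View pics/w1.png

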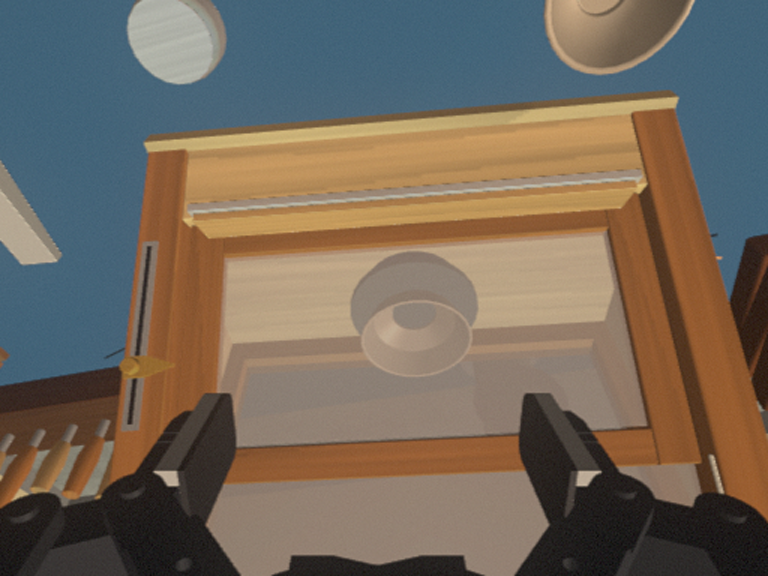

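```bash
python3 - <<'E'
s=open('fit.py').read()
s=s.replace("obs=[","import json\nM['w1']=json.load(open('w1.json'));M['w1']['cam_to_world']=np.array(M['w1']['cam_to_world'])\nk=lambda u,v:('w1',np.array([u,v])/1.5)\nobs=[('p',k(174,366)),('lR',k(189,215)),('lL',k(641,183)),('cR',k(147,150)),('cL',k(677,106)),")
open('fit.py','w').write(s)
E
python3 fit.py
```

```text
[ 0.54213559 -0.01125598 -0.14693782  0.23614931  0.00644196]
[[-0.1, -0.3], [-1.6, 1.0], [-0.5, 0.3], [2.1, -7.7], [-6.4, -6.7], [0.3, -0.8], [-1.5, -0.6], [-0.8, -2.9], [0.4, -2.0], [-1.4, -0.9], [-1.2, -0.6], [-0.0, -0.9], [-0.3, -2.3], [0.3, -4.3]]
raise 0.12764931258377693 lip_mid [ 0.57010095 -0.01539498  0.108961  ] pointer [ 0.62325887 -0.23150662  0.20772629]
```

```bash
sed -i 's/k(147,150)/k(147,138)/;s/k(677,106)/k(677,96)/;s/s(137,412)/s(137,402)/' fit.py; python3 fit.py | tee fit.out
python3 - <<'E'
import re
x=[float(v) for v in open('fit.out').read().split(']')[0].strip('[ \n').split()]
s=open('ik.py').read();s=re.sub(r"^B=.*$","B=%r"%x[:3],s,flags=re.M);open('ik.py','w').write(s)
E
cat > go.py <<'E'
from ik import *
from station import bot
import sys,json
# usage: go.py raise delta psi nout below y : deltas in tool axes from present pose
a=[float(v) for v in sys.argv[1:]]
o=bot.get_obs();p0=np.array(o['eef_pos']);t=o['tool_rot'];R0=R.from_quat(np.r_[t[1:],t[0]])
p,Rt=pose2(*a)
d=R0.inv().apply(p-p0);rv=(R0.inv()*Rt).as_rotvec()/np.radians(45)
q=np.array(o['q']);e=0;K=20
from scipy.spatial.transform import Slerp
rr=R0.inv()*Rt
for k in range(1,K+1):
    q,e=ik(p0+(p-p0)*k/K,R0*R.from_rotvec(rr.as_rotvec()*k/K),q)
print('offset',np.round(d,4),'ang',np.round(rv,4),'world tgt',np.round(p,3),'q',np.round(q,2),'err',round(e,4),'len',np.linalg.norm(d).round(3))
E
for a in "0 10 -30 .09 .04 0" "0 10 -30 .014 .034 0" "0.1 10 -30 .014 .034 0" "0 12 -25 .014 .034 0"; do python3 go.py $a; done
```

```text
[ 0.54131226 -0.01104615 -0.14775251  0.23670093  0.00569613]
[[-0.1, -0.3], [-1.8, 0.3], [-0.3, -0.2], [1.9, -0.4], [-6.2, -0.5], [0.2, -0.6], [-1.6, -0.4], [-0.8, -2.7], [0.3, -1.7], [-1.4, -0.9], [-1.4, -0.8], [-0.2, -1.0], [-0.4, -2.4], [0.3, -1.5]]
raise 0.12820092626268254 lip_mid [ 0.56927424 -0.01520793  0.108961  ] pointer [ 0.62316773 -0.23149849  0.20783107]
offset [0.1213 0.0581 0.2818] ang [ 0.5493 -0.6122  0.1806] world tgt [0.456 0.038 0.146] q [-0.46  0.53 -0.29  2.42  1.52  1.1  -1.01] err 0.0 len 0.312
offset [0.0706 0.0641 0.3385] ang [ 0.5493 -0.6122  0.1806] world tgt [0.524 0.028 0.114] q [-0.78  0.66  0.24  2.33  1.61  0.79 -1.06] err 0.0 len 0.352
offset [-0.0087  0.0685  0.2777] ang [ 0.5493 -0.6122  0.1806] world tgt [0.574 0.02  0.2  ] q [-0.77  0.49  0.32  2.23  1.45  0.76 -0.7 ] err 0.0 len 0.286
offset [0.0697 0.0583 0.3352] ang [ 0.4437 -0.5694  0.1427] world tgt [0.523 0.022 0.117] q [-0.72  0.61  0.22  2.36  1.74  0.73 -1.1 ] err 0.0 len 0.347
```

```bash
python3 go.py 0 10 -30 .08 .04 0
```

```text
offset [0.1152 0.0588 0.2897] ang [ 0.5493 -0.6122  0.1806] world tgt [0.465 0.037 0.141] q [-0.61  0.54 -0.1   2.42  1.53  1.   -1.03] err 0.0 len 0.317
```

drive_tool:
  deltas:
    - {"gripper": 255, "offset": [0.015, 0.008, 0.035], "angular": [0.09, -0.1, 0.03]}
    - {"gripper": 255, "offset": [0.03, 0.016, 0.07], "angular": [0.19, -0.21, 0.06]}
    - {"gripper": 255, "offset": [0.046, 0.024, 0.11], "angular": [0.29, -0.32, 0.095]}
    - {"gripper": 255, "offset": [0.063, 0.032, 0.15], "angular": [0.39, -0.43, 0.13]}
    - {"gripper": 255, "offset": [0.08, 0.04, 0.19], "angular": [0.47, -0.525, 0.155]}

```text
t: 2.65
eef_pos: [0.4536, 0.0147, 0.3026]
tool_rot: [0.327, 0.187, 0.908, -0.184]
contact_force: [1.0, -0.8, 0.9]
gripper_width: 0.147
grasp_force: 0.0
```

```bash
python3 log.py; python3 go.py 0 10 -30 .08 .04 0
```

```text
{'t': 2.65, 'q': [-0.6559, 0.0237, 0.0891, 2.3617, 1.0877, 0.8503, -0.1983], 'eef_pos': [0.4536, 0.0147, 0.3026], 'tool_rot': [0.3275, 0.187, 0.9078, -0.1837], 'contact_force': [1.0368, -0.8378, 0.8721], 'gripper_width': 0.1471}
offset [0.1037 0.0581 0.1116] ang [ 0.1464 -0.2019  0.0629] world tgt [0.465 0.037 0.141] q [-0.69  0.54 -0.01  2.42  1.53  0.96 -1.04] err 0.0 len 0.163
```

```bash
python3 go.py 0 10 -30 .065 .04 0
```

```text
offset [0.099  0.064  0.1246] ang [ 0.1464 -0.2019  0.0629] world tgt [0.478 0.035 0.134] q [-0.72  0.57  0.07  2.4   1.55  0.91 -1.05] err 0.0 len 0.172
```

drive_tool:
  deltas:
    - {"gripper": 255, "offset": [0, 0, 0], "angular": [0, 0, 0]}
    - {"gripper": 255, "offset": [0, 0, 0], "angular": [0, 0, 0]}

```text
t: 2.85
eef_pos: [0.4537, 0.0145, 0.3033]
tool_rot: [0.325, 0.185, 0.909, -0.184]
contact_force: [0.3, -0.1, 1.0]
gripper_width: -0.002
grasp_force: 0.0
```

```bash
python3 log.py; python3 go.py 0 10 -30 .065 .04 0
```

```text
{'t': 2.85, 'q': [-0.6565, 0.0217, 0.0924, 2.359, 1.079, 0.8497, -0.1821], 'eef_pos': [0.4537, 0.0145, 0.3033], 'tool_rot': [0.3248, 0.1849, 0.9091, -0.1839], 'contact_force': [0.2747, -0.1097, 0.987], 'gripper_width': -0.0015}
offset [0.0986 0.0648 0.1255] ang [ 0.1472 -0.2077  0.07  ] world tgt [0.478 0.035 0.134] q [-0.73  0.57  0.07  2.4   1.55  0.91 -1.05] err 0.0 len 0.172
```

drive_tool:
  deltas:
    - {"gripper": 255, "offset": [0.02, 0.013, 0.025], "angular": [0.03, -0.04, 0.014]}
    - {"gripper": 255, "offset": [0.045, 0.03, 0.057], "angular": [0.065, -0.095, 0.032]}
    - {"gripper": 255, "offset": [0.07, 0.046, 0.09], "angular": [0.105, -0.15, 0.05]}
    - {"gripper": 255, "offset": [0.09, 0.059, 0.114], "angular": [0.135, -0.19, 0.064]}
    - {"gripper": 255, "offset": [0.0985, 0.065, 0.1255], "angular": [0.147, -0.208, 0.07]}

```text
t: 3.35
eef_pos: [0.4798, 0.0359, 0.1326]
tool_rot: [0.392, 0.214, 0.861, -0.242]
contact_force: [-0.3, 0.3, 1.1]
gripper_width: -0.001
grasp_force: 0.0
```

drive_tool:
  deltas:
    - {"gripper": 255, "offset": [0, 0, 0], "angular": [0, 0, 0]}
    - {"gripper": 255, "offset": [0, 0, 0], "angular": [0, 0, 0]}
    - {"gripper": 255, "offset": [0, 0, 0], "angular": [0, 0, 0]}

```text
t: 3.65
eef_pos: [0.4794, 0.0347, 0.1363]
tool_rot: [0.394, 0.215, 0.861, -0.24]
contact_force: [-0.6, 0.5, 0.4]
gripper_width: -0.001
grasp_force: 0.0
```

```bash
python3 log.py; python3 go.py 0 10 -30 .065 .04 0; python3 go.py 0 10 -30 .014 .034 0;python3 - <<'E'
from geo import *
import cv2
a=optics.read_camera('wrist');b=optics.read_camera('scene')[120:290,200:390]
cv2.imwrite('pics/m2.png',np.hstack([cv2.resize(a,(440,330)),cv2.resize(b,(360,330),interpolation=cv2.INTER_CUBIC)]))
E
```

```text
{'t': 3.65, 'q': [-0.7135, 0.5604, 0.056, 2.3992, 1.5466, 0.9207, -1.0434], 'eef_pos': [0.4794, 0.0347, 0.1363], 'tool_rot': [0.3936, 0.2154, 0.8608, -0.2403], 'contact_force': [-0.6417, 0.5317, 0.4026], 'gripper_width': -0.0011}
offset [ 0.0029 -0.0003  0.0004] ang [ 0.0005  0.0036 -0.0094] world tgt [0.478 0.035 0.134] q [-0.71  0.57  0.05  2.4   1.55  0.92 -1.05] err 0.0 len 0.003
offset [-0.0104  0.0252  0.0429] ang [ 0.0005  0.0036 -0.0094] world tgt [0.524 0.028 0.114] q [-0.66  0.64  0.09  2.32  1.62  0.88 -1.03] err 0.0 len 0.051
```

View pics/m2.png

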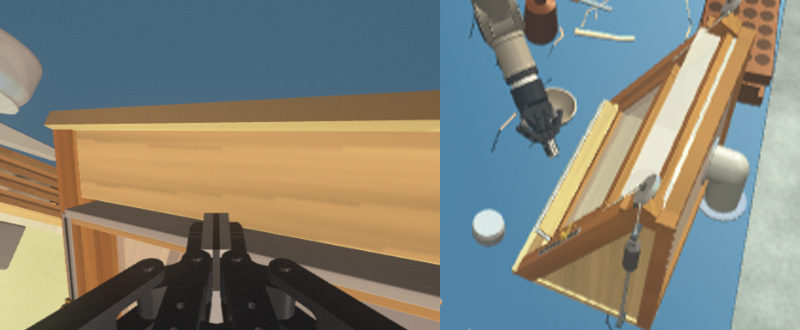

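The wrist view (left) shows the closed fingertips at (215,215), just beneath and in front of the lip's dark underside. The scene view (right) shows the hand between bowl and tin, clear of both. Next I slide it under the lip.

drive_tool:
  deltas:
    - {"gripper": 255, "offset": [-0.001, 0.005, 0.009], "angular": [0, 0, 0]}
    - {"gripper": 255, "offset": [-0.003, 0.012, 0.021], "angular": [0, 0, -0.003]}
    - {"gripper": 255, "offset": [-0.006, 0.02, 0.034], "angular": [0, 0, -0.006]}
    - {"gripper": 255, "offset": [-0.008, 0.025, 0.043], "angular": [0, 0, -0.009]}
    - {"gripper": 255, "offset": [-0.008, 0.025, 0.043], "angular": [0, 0, -0.009]}

```text
t: 4.25
eef_pos: [0.5233, 0.0277, 0.1088]
tool_rot: [0.392, 0.212, 0.862, -0.243]
contact_force: [-0.5, -0.2, 0.2]
gripper_width: 0.004
grasp_force: 0.0
```

```bash
python3 log.py; python3 go.py 0 10 -30 .014 .0225 0; python3 go.py 0.1282 10 -30 .014 .0225 0
```

```text
{'t': 4.25, 'q': [-0.658, 0.651, 0.0854, 2.3179, 1.6242, 0.8862, -1.047], 'eef_pos': [0.5233, 0.0277, 0.1088], 'tool_rot': [0.3919, 0.2116, 0.8617, -0.2429], 'contact_force': [-0.4906, -0.2487, 0.2096], 'gripper_width': 0.0044}
offset [-0.0157 -0.0006 -0.0042] ang [-0.002   0.0027  0.0032] world tgt [0.53  0.027 0.124] q [-0.65  0.62  0.09  2.31  1.6   0.88 -1.  ] err 0.0 len 0.016
offset [-0.142  -0.0009 -0.0262] ang [-0.002   0.0027  0.0032] world tgt [0.593 0.018 0.235] q [-0.6   0.43  0.14  2.17  1.41  0.85 -0.56] err 0.0 len 0.144
```

drive_tool:
  deltas:
    - {"gripper": 255, "offset": [-0.003, 0, -0.0005], "angular": [0, 0, 0]}
    - {"gripper": 255, "offset": [-0.007, 0, -0.0012], "angular": [0, 0, 0]}
    - {"gripper": 255, "offset": [-0.011, 0, -0.002], "angular": [0, 0, 0]}
    - {"gripper": 255, "offset": [-0.015, 0, -0.0026], "angular": [0, 0, 0]}
    - {"gripper": 255, "offset": [-0.02, 0, -0.0035], "angular": [0, 0, 0]}

```text
t: 4.75
eef_pos: [0.5317, 0.0271, 0.1271]
tool_rot: [0.391, 0.211, 0.862, -0.242]
contact_force: [-1.4, 0.7, -3.5]
gripper_width: 0.0
grasp_force: 1.5
```

drive_tool:
  deltas:
    - {"gripper": 255, "offset": [-0.005, 0, -0.0009], "angular": [0, 0, 0]}
    - {"gripper": 255, "offset": [-0.01, 0, -0.0017], "angular": [0, 0, 0]}
    - {"gripper": 255, "offset": [-0.015, 0, -0.0026], "angular": [0, 0, 0]}
    - {"gripper": 255, "offset": [-0.02, 0, -0.0035], "angular": [0, 0, 0]}
    - {"gripper": 255, "offset": [-0.025, 0, -0.0043], "angular": [0, 0, 0]}

```text
t: 5.25
eef_pos: [0.5448, 0.0251, 0.1494]
tool_rot: [0.392, 0.211, 0.862, -0.242]
contact_force: [-3.5, 1.9, -1.6]
gripper_width: 0.001
grasp_force: 1.8
```

drive_tool:
  deltas:
    - {"gripper": 255, "offset": [-0.005, 0, -0.0009], "angular": [0, 0, 0]}
    - {"gripper": 255, "offset": [-0.01, 0, -0.0017], "angular": [0, 0, 0]}
    - {"gripper": 255, "offset": [-0.015, 0, -0.0026], "angular": [0, 0, 0]}
    - {"gripper": 255, "offset": [-0.02, 0, -0.0035], "angular": [0, 0, 0]}
    - {"gripper": 255, "offset": [-0.025, 0, -0.0043], "angular": [0, 0, 0]}

```text
t: 5.75
eef_pos: [0.5576, 0.0232, 0.1713]
tool_rot: [0.392, 0.211, 0.862, -0.242]
contact_force: [-3.9, 1.2, -1.9]
gripper_width: -0.0
grasp_force: 1.8
```

```bash
python3 log.py; python3 go.py 0.1282 10 -30 .014 .0225 0
```

```text
{'t': 5.75, 'q': [-0.6356, 0.524, 0.1221, 2.2554, 1.5237, 0.8593, -0.8026], 'eef_pos': [0.5576, 0.0232, 0.1713], 'tool_rot': [0.3919, 0.2111, 0.862, -0.2424], 'contact_force': [-3.8707, 1.169, -1.8823], 'gripper_width': -0.0001}
offset [-0.0719 -0.0006 -0.0125] ang [0.     0.0025 0.0038] world tgt [0.593 0.018 0.235] q [-0.6   0.43  0.15  2.17  1.41  0.85 -0.56] err 0.0 len 0.073
```

drive_tool:
  deltas:
    - {"gripper": 255, "offset": [-0.005, 0, -0.0009], "angular": [0, 0, 0]}
    - {"gripper": 255, "offset": [-0.01, 0, -0.0017], "angular": [0, 0, 0]}
    - {"gripper": 255, "offset": [-0.015, 0, -0.0026], "angular": [0, 0, 0]}
    - {"gripper": 255, "offset": [-0.02, 0, -0.0035], "angular": [0, 0, 0]}
    - {"gripper": 255, "offset": [-0.025, 0, -0.0043], "angular": [0, 0, 0]}

```text
t: 6.25
eef_pos: [0.5702, 0.0213, 0.1933]
tool_rot: [0.392, 0.211, 0.862, -0.242]
contact_force: [-4.6, 1.2, -0.4]
gripper_width: -0.002
grasp_force: 1.7
```

drive_tool:
  deltas:
    - {"gripper": 255, "offset": [-0.005, 0, -0.0009], "angular": [0, 0, 0]}
    - {"gripper": 255, "offset": [-0.01, 0, -0.0017], "angular": [0, 0, 0]}
    - {"gripper": 255, "offset": [-0.015, 0, -0.0026], "angular": [0, 0, 0]}
    - {"gripper": 255, "offset": [-0.019, 0, -0.0033], "angular": [0, 0, 0]}
    - {"gripper": 255, "offset": [-0.022, 0, -0.0038], "angular": [0, 0, 0]}

```text
t: 6.75
eef_pos: [0.5813, 0.0197, 0.2126]
tool_rot: [0.392, 0.211, 0.862, -0.242]
contact_force: [-2.3, 1.4, -0.7]
gripper_width: 0.002
grasp_force: 1.6
```

drive_tool:
  deltas:
    - {"gripper": 255, "offset": [-0.002, 0, -0.0003], "angular": [0, 0, 0]}
    - {"gripper": 255, "offset": [-0.003, 0, -0.0005], "angular": [0, 0, 0]}
    - {"gripper": 255, "offset": [-0.003, 0, -0.0005], "angular": [0, 0, 0]}

```text
t: 7.05
eef_pos: [0.5828, 0.0195, 0.215]
tool_rot: [0.392, 0.211, 0.862, -0.242]
contact_force: [-1.7, 1.9, -0.9]
gripper_width: 0.0
grasp_force: 0.9
```

```bash
python3 log.py; python3 go.py 0.1282 10 -30 .014 .0225 0;python3 - <<'E'
from geo import *
import cv2
a=optics.read_camera('wrist');b=optics.read_camera('top')[110:200,220:350];cv2.imwrite('pics/top3.png',b);cv2.imwrite('pics/w3.png',a)
cv2.imwrite('pics/m3.png',np.hstack([cv2.resize(a,(373,280)),cv2.resize(b,(404,280),interpolation=cv2.INTER_CUBIC)]))
E
```

```text
{'t': 7.05, 'q': [-0.6159, 0.4538, 0.1405, 2.1959, 1.4485, 0.8533, -0.6324], 'eef_pos': [0.5828, 0.0195, 0.215], 'tool_rot': [0.3921, 0.2112, 0.8619, -0.2424], 'contact_force': [-1.6724, 1.9137, -0.8949], 'gripper_width': 0.0005}
offset [-0.022  -0.0005 -0.004 ] ang [-0.0002  0.003   0.0035] world tgt [0.593 0.018 0.235] q [-0.61  0.43  0.15  2.17  1.41  0.85 -0.56] err 0.0 len 0.022
```

View pics/m3.png

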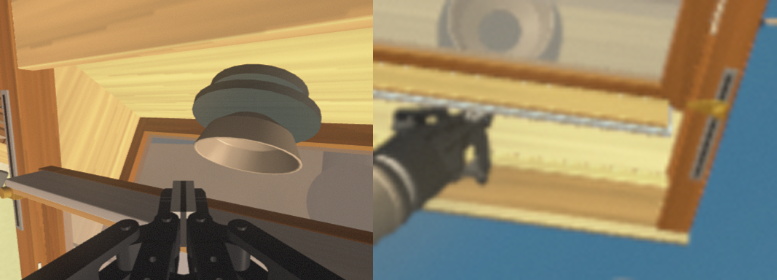

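```bash
python3 - <<'E'
import cv2,numpy as np
a=cv2.imread('pics/w3.png')[215:285,0:65];b=cv2.imread('pics/top3.png')[20:65,75:125]
cv2.imwrite('pics/m4.png',np.hstack([cv2.resize(a,(390,420),interpolation=cv2.INTER_CUBIC),cv2.resize(b,(400,360),interpolation=cv2.INTER_CUBIC)[:360] if 0 else cv2.copyMakeBorder(cv2.resize(b,(400,360),interpolation=cv2.INTER_CUBIC),0,60,0,0,0)]))
E
```

```text
(no output)
```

View pics/m4.png

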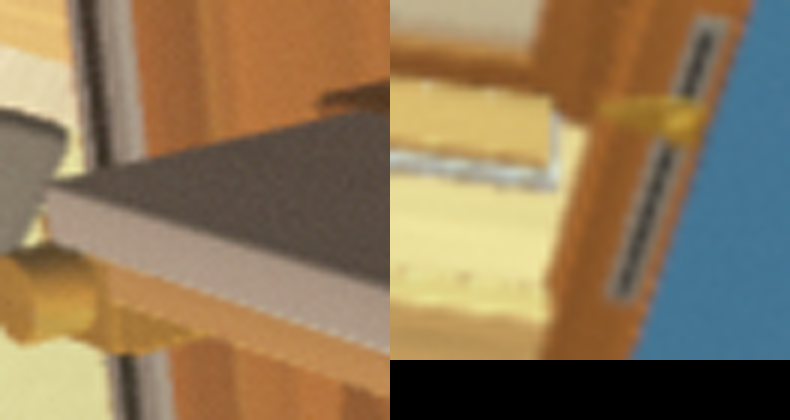

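```bash
python3 - <<'E'
from geo import *
from ik import B
m=optics.camera_model('top');mw=optics.camera_model('wrist')
for r in(.095,.1,.105,.11,.115,.128): print(r,proj(m,w(B,sl(.1085+r,-.195,.03))).round(1),'w',proj(mw,w(B,sl(.1005+r,-.195,.03))).round(1))
for a in(.23,.2367,.243): print(a,proj(m,w(B,sl(a,-.206,.0057))).round(1),'w',proj(mw,w(B,sl(a,-.206,.0057))).round(1))
print('obs lip top 315.6 152.9, wrist underside corner 8.0 245.8; ptr top 321.2 143.4, wrist ~ 34,270')
E
```

```text
0.095 [314.9 154.3] w [  7.9 227.4]
0.1 [315.3 153.3] w [  8.6 234. ]
0.105 [315.6 152.3] w [  9.4 240.5]
0.11 [315.9 151.2] w [ 10.1 247. ]
0.115 [316.2 150.2] w [ 10.8 253.5]
0.128 [317.  147.4] w [ 12.7 270.2]
0.23 [320. 144.] w [ 38.7 260. ]
0.2367 [320.4 142.5] w [ 39.5 267.7]
0.243 [320.9 141.2] w [ 40.2 274.9]
obs lip top 315.6 152.9, wrist underside corner 8.0 245.8; ptr top 321.2 143.4, wrist ~ 34,270
```

drive_tool:
  deltas:
    - {"gripper": 255, "offset": [-0.003, 0, -0.0005], "angular": [0, 0, 0]}
    - {"gripper": 255, "offset": [-0.007, 0, -0.0012], "angular": [0, 0, 0]}
    - {"gripper": 255, "offset": [-0.011, 0, -0.0019], "angular": [0, 0, 0]}
    - {"gripper": 255, "offset": [-0.014, 0, -0.0024], "angular": [0, 0, 0]}
    - {"gripper": 255, "offset": [-0.016, 0, -0.0028], "angular": [0, 0, 0]}

```text
t: 7.65
eef_pos: [0.5909, 0.0183, 0.2293]
tool_rot: [0.392, 0.211, 0.862, -0.242]
contact_force: [-2.3, 0.4, -2.0]
gripper_width: 0.003
grasp_force: 1.5
```

drive_tool:
  deltas:
    - {"gripper": 255, "offset": [0, 0, 0], "angular": [0, 0, 0]}
    - {"gripper": 255, "offset": [0, 0, 0], "angular": [0, 0, 0]}
    - {"gripper": 255, "offset": [0, 0, 0], "angular": [0, 0, 0]}

```text
t: 7.95
eef_pos: [0.591, 0.0183, 0.2293]
tool_rot: [0.392, 0.211, 0.862, -0.242]
contact_force: [-0.6, 0.9, 0.6]
gripper_width: -0.004
grasp_force: 0.1
```

```bash
python3 log.py; python3 go.py 0.1282 10 -30 .014 .0225 0;python3 - <<'E'
from geo import *
import cv2
from ik import B
m=optics.camera_model('wrist');a=optics.read_camera('wrist')
b=optics.read_camera('top');c=optics.read_camera('scene')
R=lambda i,s:cv2.resize(i,s,interpolation=cv2.INTER_CUBIC)
o=np.zeros((600,800,3),np.uint8)
o[:420,:390]=R(a[225:295,0:65],(390,420));o[:315,400:750]=R(b[130:175,295:345],(350,315));o[320:600,400:750]=R(c[220:260,245:295],(350,280))
cv2.imwrite('pics/m5.png',o)
for r in(.12,.125,.13): print(r,'w under/mid',proj(m,w(B,sl(.1005+r,-.195,.03))).round(1),proj(m,w(B,sl(.1085+r,-.195,.03))).round(1))
for q in(.23,.2367,.243): print(q,proj(m,w(B,sl(q,-.206,.0057))).round(1))
E
```

```text
{'t': 7.95, 'q': [-0.6092, 0.4341, 0.1451, 2.1745, 1.4241, 0.8537, -0.5788], 'eef_pos': [0.591, 0.0183, 0.2293], 'tool_rot': [0.3924, 0.2113, 0.8618, -0.2424], 'contact_force': [-0.5659, 0.9046, 0.641], 'gripper_width': -0.004}
offset [-0.0058 -0.0006 -0.0012] ang [-0.0001  0.0036  0.0032] world tgt [0.593 0.018 0.235] q [-0.61  0.43  0.15  2.17  1.41  0.85 -0.56] err 0.0 len 0.006
0.12 w under/mid [  9.  238.5] [ 10.2 249. ]
0.125 w under/mid [  9.8 245.1] [ 11.  255.4]
0.13 w under/mid [ 10.5 251.6] [ 11.7 261.9]
0.23 [ 36.7 240.7]
0.2367 [ 37.5 248.5]
0.243 [ 38.2 255.9]
```

View pics/m5.png

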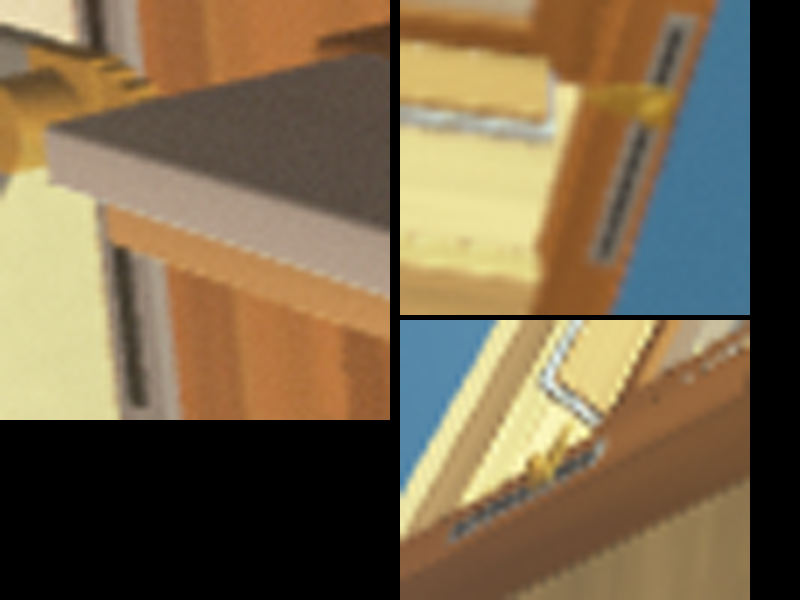

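The wrist view shows the lip's underside corner at pixel (8,247), and the top view shows the lip end at (316.7,149.0) with the pointer tip at (321.9,143.6). I make it 2–3 mm left to go, so I push 2 mm, back off and look squarely.

drive_tool:
  deltas:
    - {"gripper": 255, "offset": [-0.0007, 0, -0.0001], "angular": [0, 0, 0]}
    - {"gripper": 255, "offset": [-0.0015, 0, -0.0003], "angular": [0, 0, 0]}
    - {"gripper": 255, "offset": [-0.002, 0, -0.0004], "angular": [0, 0, 0]}
    - {"gripper": 255, "offset": [-0.002, 0, -0.0004], "angular": [0, 0, 0]}
    - {"gripper": 255, "offset": [-0.002, 0, -0.0004], "angular": [0, 0, 0]}

```text
t: 8.6
eef_pos: [0.5915, 0.0183, 0.2304]
tool_rot: [0.392, 0.211, 0.862, -0.242]
contact_force: [-0.4, 0.2, -2.8]
gripper_width: 0.004
grasp_force: 1.2
```

```bash
python3 log.py; python3 go.py 0.128 10 -30 .014 .035 0; python3 go.py 0.128 10 -30 .07 .045 0
```

```text
{'t': 8.6, 'q': [-0.6084, 0.4319, 0.1451, 2.1727, 1.4203, 0.8532, -0.5719], 'eef_pos': [0.5915, 0.0183, 0.2304], 'tool_rot': [0.3917, 0.2111, 0.8621, -0.2424], 'contact_force': [-0.3725, 0.2478, -2.8173], 'gripper_width': 0.0036}
offset [ 0.0079 -0.0005  0.0014] ang [-0.      0.002   0.0042] world tgt [0.587 0.018 0.224] q [-0.61  0.44  0.14  2.18  1.43  0.85 -0.6 ] err 0.0 len 0.008
offset [ 0.0262 -0.0284 -0.0447] ang [-0.      0.002   0.0042] world tgt [0.534 0.026 0.243] q [-0.66  0.34  0.11  2.28  1.38  0.91 -0.61] err 0.0 len 0.059
```

drive_tool:
  deltas:
    - {"gripper": 255, "offset": [0.004, 0, 0.0007], "angular": [0, 0, 0]}
    - {"gripper": 255, "offset": [0.01, 0, 0.0017], "angular": [0, 0, 0]}
    - {"gripper": 255, "offset": [0.016, -0.008, -0.012], "angular": [0, 0, 0]}
    - {"gripper": 255, "offset": [0.021, -0.018, -0.028], "angular": [0, 0, 0]}
    - {"gripper": 255, "offset": [0.026, -0.028, -0.045], "angular": [0, 0, 0]}

```text
t: 9.1
eef_pos: [0.5331, 0.0268, 0.2437]
tool_rot: [0.392, 0.211, 0.862, -0.243]
contact_force: [0.0, 0.3, 0.1]
gripper_width: 0.001
grasp_force: 0.0
```

drive_tool:
  deltas:
    - {"gripper": 255, "offset": [0, 0, 0], "angular": [0, 0, 0]}
    - {"gripper": 255, "offset": [0, 0, 0], "angular": [0, 0, 0]}

```text
t: 9.3
eef_pos: [0.5344, 0.0272, 0.2438]
tool_rot: [0.392, 0.211, 0.862, -0.242]
contact_force: [0.5, -0.4, 0.2]
gripper_width: 0.003
grasp_force: 0.0
```

```bash
python3 log.py; cat > cam.py <<'E'
from ik import *
from geo import *
import itertools
o=bot.get_obs();t=o['tool_rot'];T=np.eye(4);T[:3,:3]=R.from_quat(np.r_[t[1:],t[0]]).as_matrix();T[:3,3]=o['eef_pos']
m=optics.camera_model('wrist');TC=np.linalg.inv(T)@m['cam_to_world'];print(TC.round(3).tolist())
out=[]
for d,psi,n,bl,y in itertools.product((0,10,20,30),(-40,-20,0),(.1,.15,.2),(0.1,.03,-.04,-.1),(0,-.06,-.12)):
    p,Rt=pose2(.128,d,psi,n,bl,y);T[:3,:3]=Rt.as_matrix();T[:3,3]=p;m['cam_to_world']=T@TC
    c=m['cam_to_world'][:3,3];Rb=R.from_euler('z',B[2]);cb=Rb.inv().apply(c-np.array([B[0],B[1],0]));a=cb@S
    uv=proj(m,w(B,sl(.2367,-.206,.006)))
    if abs(a-.2367)<.03 and 25<uv[0]<480 and 25<uv[1]<360: 
        q,e=ik(p,Rt,np.array(o['q']))
        if e<3e-3: out.append((np.linalg.norm(c-w(B,sl(.2367,-.206,.006))),d,psi,n,bl,y,round(a,3),uv.round(),q.round(2)))
out.sort(key=lambda v:v[0])
for v in out[:8]:print(v)
E
python3 cam.py
```

```text
{'t': 9.3, 'q': [-0.6671, 0.3435, 0.1131, 2.2744, 1.3791, 0.912, -0.6014], 'eef_pos': [0.5344, 0.0272, 0.2438], 'tool_rot': [0.3924, 0.2108, 0.862, -0.2418], 'contact_force': [0.4561, -0.413, 0.1576], 'gripper_width': 0.0027}
[[0.0, 0.947, 0.323, 0.083], [1.0, -0.0, 0.001, 0.002], [0.001, 0.323, -0.947, -0.07], [0.0, 0.0, 0.0, 1.0]]
(np.float64(0.2530873217029545), 0, 0, 0.1, -0.1, -0.12, np.float64(0.253), array([118.,  56.]), array([-1.17, -0.33,  1.15,  2.39,  2.18,  0.37, -0.46]))
(np.float64(0.2646630238066822), 10, 0, 0.1, -0.04, -0.12, np.float64(0.219), array([134., 168.]), array([-1.05, -0.18,  1.12,  2.39,  1.9 ,  0.18, -0.26]))
(np.float64(0.2659449146667369), 0, -20, 0.1, -0.1, -0.12, np.float64(0.253), array([182.,  59.]), array([-0.47,  0.02,  0.28,  2.34,  1.79,  0.65, -0.48]))
(np.float64(0.2707835392644153), 0, -40, 0.1, -0.1, -0.12, np.float64(0.253), array([242.,  60.]), array([-0.58,  0.2 ,  0.23,  2.22,  1.48,  1.05, -0.41]))
(np.float64(0.27144489736063193), 20, 0, 0.1, -0.04, -0.12, np.float64(0.247), array([138., 190.]), array([-1.27, -0.33,  1.23,  2.27,  1.01,  0.43,  0.66]))
(np.float64(0.27803432405590817), 10, -20, 0.1, -0.04, -0.12, np.float64(0.219), array([190., 166.]), array([-0.46,  0.03,  0.28,  2.34,  1.53,  0.58, -0.28]))
(np.float64(0.2795612243217379), 0, 0, 0.1, -0.1, -0.06, np.float64(0.253), array([27., 56.]), array([-0.56, -0.07,  0.49,  2.38,  2.38,  0.3 , -0.92]))
(np.float64(0.2830802426261969), 10, -40, 0.1, -0.04, -0.12, np.float64(0.219), array([243., 166.]), array([-0.56,  0.21,  0.22,  2.22,  1.3 ,  0.98, -0.32]))
```

```bash
python3 go.py .128 15 -30 .1 -.05 -.1
```

```text
offset [-0.1032 -0.1025  0.0085] ang [0.0016 0.1144 0.0038] world tgt [ 0.545 -0.077  0.345] q [-0.5   0.11  0.21  2.2   1.2   0.81 -0.1 ] err 0.0 len 0.146
```

drive_tool:
  deltas:
    - {"gripper": 255, "offset": [-0.015, -0.02, -0.005], "angular": [0, 0.02, 0]}
    - {"gripper": 255, "offset": [-0.04, -0.045, -0.005], "angular": [0, 0.05, 0]}
    - {"gripper": 255, "offset": [-0.068, -0.07, 0], "angular": [0, 0.08, 0]}
    - {"gripper": 255, "offset": [-0.09, -0.092, 0.005], "angular": [0, 0.1, 0]}
    - {"gripper": 255, "offset": [-0.103, -0.1025, 0.0085], "angular": [0, 0.114, 0]}

```text
t: 9.8
eef_pos: [0.5453, -0.0804, 0.3466]
tool_rot: [0.354, 0.224, 0.878, -0.233]
contact_force: [0.2, -0.5, 0.1]
gripper_width: -0.003
grasp_force: 0.0
```

drive_tool:
  deltas:
    - {"gripper": 255, "offset": [0, 0, 0], "angular": [0, 0, 0]}
    - {"gripper": 255, "offset": [0, 0, 0], "angular": [0, 0, 0]}
    - {"gripper": 255, "offset": [0, 0, 0], "angular": [0, 0, 0]}

```text
t: 10.1
eef_pos: [0.5447, -0.0762, 0.3433]
tool_rot: [0.353, 0.221, 0.879, -0.233]
contact_force: [0.5, 0.1, -0.7]
gripper_width: -0.001
grasp_force: 0.0
```

```bash
python3 log.py; python3 - <<'E'
from geo import *
from ik import B
import cv2,json
m=optics.camera_model('wrist');a=optics.read_camera('wrist');cv2.imwrite('pics/w6.png',a)
json.dump({k:np.array(v).tolist() for k,v in m.items()},open('w6.json','w'))
pp=proj(m,w(B,sl(.2367,-.206,.0057)));l=proj(m,w(B,sl(.2365,-.195,.03)));print(pp,l)
u,v=(pp.astype(int)-[50,45]).clip(0);print('origin',u,v)
cv2.imwrite('pics/m6.png',cv2.resize(a[v:v+85,u:u+110],None,fx=7,fy=7,interpolation=cv2.INTER_CUBIC))
E
```

```text
{'t': 10.1, 'q': [-0.5037, 0.1138, 0.2084, 2.202, 1.1999, 0.8115, -0.0958], 'eef_pos': [0.5447, -0.0762, 0.3433], 'tool_rot': [0.3525, 0.2207, 0.8791, -0.2328], 'contact_force': [0.5068, 0.1284, -0.6819], 'gripper_width': -0.0008}
[197.79628439 168.70120974] [189.24067287 167.84908197]
origin 147 123
```

View pics/m6.png

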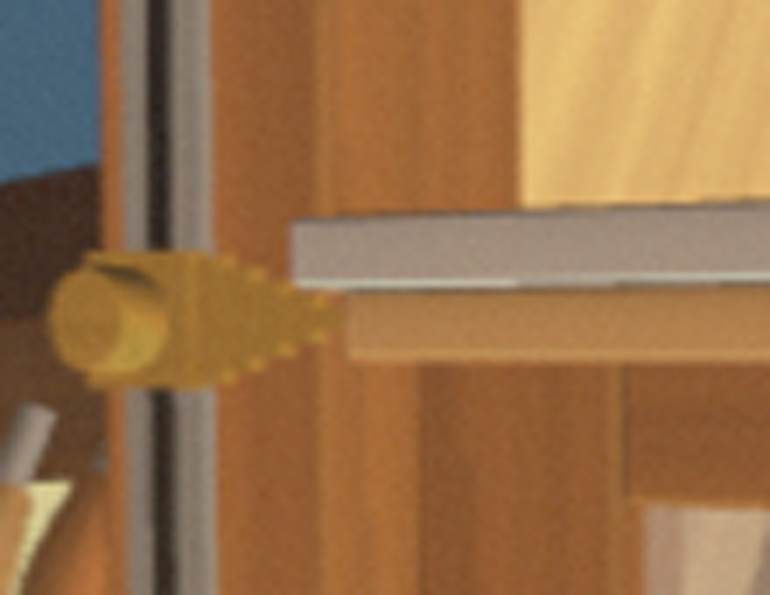

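The tip of the pointer is at crop (343,317). The lip's mid-line (top edge of the aluminium) ends at (293,286) and the 8 mm aluminium face spans 65 px, so with the small parallax correction the lip is about 3 mm short. I go back under for a final nudge.

drive_tool:
  deltas:
    - {"gripper": 255, "offset": [0.013, 0.012, -0.01], "angular": [0, -0.02, 0]}
    - {"gripper": 255, "offset": [0.035, 0.035, -0.01], "angular": [0, -0.04, 0]}
    - {"gripper": 255, "offset": [0.063, 0.063, -0.01], "angular": [0, -0.07, 0]}
    - {"gripper": 255, "offset": [0.09, 0.09, -0.01], "angular": [0, -0.1, 0]}
    - {"gripper": 255, "offset": [0.105, 0.102, -0.01], "angular": [0, -0.114, 0]}

```text
t: 10.65
eef_pos: [0.5269, 0.0366, 0.2463]
tool_rot: [0.392, 0.208, 0.863, -0.242]
contact_force: [0.7, -0.9, -0.6]
gripper_width: 0.001
grasp_force: 0.0
```

drive_tool:
  deltas:
    - {"gripper": 255, "offset": [0, 0, 0], "angular": [0, 0, 0]}
    - {"gripper": 255, "offset": [0, 0, 0], "angular": [0, 0, 0]}
    - {"gripper": 255, "offset": [0, 0, 0], "angular": [0, 0, 0]}

```text
t: 10.95
eef_pos: [0.5279, 0.032, 0.25]
tool_rot: [0.392, 0.212, 0.862, -0.243]
contact_force: [-0.1, -0.3, -0.7]
gripper_width: 0.0
grasp_force: 0.0
```

```bash
python3 log.py; python3 go.py 0.125 10 -30 .07 .045 0;python3 go.py 0.125 10 -30 .014 .036 0
```

```text
{'t': 10.95, 'q': [-0.6764, 0.3262, 0.102, 2.2778, 1.3551, 0.9307, -0.5878], 'eef_pos': [0.5279, 0.032, 0.25], 'tool_rot': [0.3921, 0.2119, 0.8617, -0.2426], 'contact_force': [-0.1363, -0.3155, -0.6622], 'gripper_width': 0.0002}
offset [0.0036 0.0008 0.0115] ang [-0.0013  0.0029  0.0021] world tgt [0.533 0.027 0.24 ] q [-0.66  0.35  0.11  2.28  1.38  0.91 -0.62] err 0.0 len 0.012
offset [-0.0136  0.0289  0.0577] ang [-0.0013  0.0029  0.0021] world tgt [0.585 0.019 0.22 ] q [-0.61  0.45  0.14  2.19  1.44  0.85 -0.61] err 0.0 len 0.066
```

drive_tool:
  deltas:
    - {"gripper": 255, "offset": [0.003, 0.003, 0.011], "angular": [0, 0, 0]}
    - {"gripper": 255, "offset": [0, 0.01, 0.025], "angular": [0, 0, 0]}
    - {"gripper": 255, "offset": [-0.005, 0.018, 0.04], "angular": [0, 0, 0]}
    - {"gripper": 255, "offset": [-0.01, 0.026, 0.052], "angular": [0, 0, 0]}
    - {"gripper": 255, "offset": [-0.0136, 0.029, 0.0577], "angular": [0, 0, 0]}

```text
t: 11.45
eef_pos: [0.5867, 0.019, 0.2188]
tool_rot: [0.392, 0.212, 0.862, -0.243]
contact_force: [0.9, 0.5, -0.6]
gripper_width: -0.002
grasp_force: 0.0
```

drive_tool:
  deltas:
    - {"gripper": 255, "offset": [0, 0, 0], "angular": [0, 0, 0]}
    - {"gripper": 255, "offset": [0, 0, 0], "angular": [0, 0, 0]}
    - {"gripper": 255, "offset": [0, 0, 0], "angular": [0, 0, 0]}

```text
t: 11.75
eef_pos: [0.5847, 0.02, 0.2194]
tool_rot: [0.392, 0.211, 0.862, -0.242]
contact_force: [-0.8, 1.2, -0.5]
gripper_width: 0.003
grasp_force: 0.0
```

```bash
python3 - <<'E'
from station import bot
import numpy as np
from kin import R
o=bot.get_obs();t=o['tool_rot'];R0=R.from_quat(np.r_[t[1:],t[0]]);p=o['eef_pos']
print(p,o['contact_force'],'to contact',R0.inv().apply(np.array([.5915,.0183,.2304])-p),'to goal',R0.inv().apply(np.array([.5931,.0181,.2332])-p))
E
```

```text
[0.58467669 0.02002254 0.21938137] [-0.77972991  1.24110942 -0.52952595] to contact [-0.01299123 -0.00036897 -0.00142359] to goal [-0.0161703  -0.00034821 -0.00200074]
```

drive_tool:
  deltas:
    - {"gripper": 255, "offset": [-0.004, 0, -0.0005], "angular": [0, 0, 0]}
    - {"gripper": 255, "offset": [-0.008, 0, -0.001], "angular": [0, 0, 0]}
    - {"gripper": 255, "offset": [-0.011, 0, -0.0014], "angular": [0, 0, 0]}
    - {"gripper": 255, "offset": [-0.013, 0, -0.0017], "angular": [0, 0, 0]}
    - {"gripper": 255, "offset": [-0.0145, 0, -0.0019], "angular": [0, 0, 0]}

```text
t: 12.25
eef_pos: [0.5924, 0.0186, 0.2314]
tool_rot: [0.391, 0.211, 0.862, -0.242]
contact_force: [-0.9, 0.0, -3.2]
gripper_width: -0.001
grasp_force: 1.4
```

drive_tool:
  deltas:
    - {"gripper": 255, "offset": [-0.001, 0, -0.0002], "angular": [0, 0, 0]}
    - {"gripper": 255, "offset": [-0.0018, 0, -0.0003], "angular": [0, 0, 0]}
    - {"gripper": 255, "offset": [-0.0018, 0, -0.0003], "angular": [0, 0, 0]}
    - {"gripper": 255, "offset": [-0.0018, 0, -0.0003], "angular": [0, 0, 0]}

```text
t: 12.65
eef_pos: [0.5935, 0.0185, 0.2331]
tool_rot: [0.392, 0.211, 0.862, -0.242]
contact_force: [-1.7, 1.2, -1.7]
gripper_width: -0.002
grasp_force: 1.4
```

drive_tool:
  deltas:
    - {"gripper": 255, "offset": [0.004, 0, 0.0007], "angular": [0, 0, 0]}
    - {"gripper": 255, "offset": [0.01, 0, 0.0017], "angular": [0, 0, 0]}
    - {"gripper": 255, "offset": [0.016, -0.008, -0.012], "angular": [0, 0, 0]}
    - {"gripper": 255, "offset": [0.021, -0.018, -0.028], "angular": [0, 0, 0]}
    - {"gripper": 255, "offset": [0.026, -0.028, -0.045], "angular": [0, 0, 0]}

```text
t: 13.15
eef_pos: [0.5351, 0.0267, 0.2462]
tool_rot: [0.392, 0.211, 0.862, -0.243]
contact_force: [0.3, 0.3, 1.0]
gripper_width: 0.002
grasp_force: 0.0
```

drive_tool:
  deltas:
    - {"gripper": 255, "offset": [0, 0, 0], "angular": [0, 0, 0]}
    - {"gripper": 255, "offset": [0, 0, 0], "angular": [0, 0, 0]}

```text
t: 13.35
eef_pos: [0.5364, 0.0272, 0.2464]
tool_rot: [0.392, 0.211, 0.862, -0.242]
contact_force: [0.6, 0.4, -0.7]
gripper_width: -0.004
grasp_force: 0.0
```

```bash
python3 go.py .128 15 -30 .1 -.05 -.1
```

```text
offset [-0.0999 -0.1029  0.0088] ang [0.0013 0.1144 0.0037] world tgt [ 0.545 -0.077  0.345] q [-0.5   0.11  0.21  2.2   1.2   0.81 -0.1 ] err 0.0 len 0.144
```

drive_tool:
  deltas:
    - {"gripper": 255, "offset": [-0.015, -0.02, -0.005], "angular": [0, 0.02, 0]}
    - {"gripper": 255, "offset": [-0.04, -0.045, -0.005], "angular": [0, 0.05, 0]}
    - {"gripper": 255, "offset": [-0.068, -0.07, 0], "angular": [0, 0.08, 0]}
    - {"gripper": 255, "offset": [-0.088, -0.092, 0.005], "angular": [0, 0.1, 0]}
    - {"gripper": 255, "offset": [-0.1, -0.103, 0.0085], "angular": [0, 0.114, 0]}

```text
t: 13.85
eef_pos: [0.5452, -0.0802, 0.3469]
tool_rot: [0.353, 0.224, 0.878, -0.233]
contact_force: [-0.5, 0.3, -0.1]
gripper_width: 0.003
grasp_force: 0.0
```

drive_tool:
  deltas:
    - {"gripper": 255, "offset": [0, 0, 0], "angular": [0, 0, 0]}
    - {"gripper": 255, "offset": [0, 0, 0], "angular": [0, 0, 0]}
    - {"gripper": 255, "offset": [0, 0, 0], "angular": [0, 0, 0]}

```text
t: 14.15
eef_pos: [0.5447, -0.0761, 0.3437]
tool_rot: [0.353, 0.221, 0.879, -0.233]
contact_force: [-0.1, 0.1, -0.6]
gripper_width: 0.0
grasp_force: 0.0
```

```bash
python3 log.py; python3 - <<'E'
from geo import *
from ik import B
import cv2
m=optics.camera_model('wrist');a=optics.read_camera('wrist');cv2.imwrite('pics/w7.png',a);o=cv2.imread('pics/w6.png')
print(proj(m,w(B,sl(.2367,-.206,.0057))),proj(m,w(B,sl(.2365,-.195,.03))))
f=lambda i:cv2.cvtColor(i,cv2.COLOR_BGR2HSV)
# pointer shift, lip shift by template match (templates from w6), subpixel via 4x enlargement
E=lambda i:cv2.resize(i,None,fx=4,fy=4,interpolation=cv2.INTER_CUBIC)
for n,(x0,x1,y0,y1) in dict(pointer=(153,187,154,182),lip=(187,212,150,177)).items():
    t=E(o[y0:y1,x0:x1]);s=E(a[y0-12:y1+12,x0-12:x1+12]);r=cv2.matchTemplate(s,t,cv2.TM_CCOEFF_NORMED);_,v,_,l=cv2.minMaxLoc(r);print(n,v,np.array(l)/4-12)
for x in(192,194): print(x,[a[y,x].tolist() for y in range(154,178)])
E
```

```text
{'t': 14.15, 'q': [-0.5011, 0.1132, 0.2052, 2.2013, 1.1991, 0.8127, -0.0949], 'eef_pos': [0.5447, -0.0761, 0.3437], 'tool_rot': [0.3526, 0.2207, 0.8791, -0.2327], 'contact_force': [-0.1438, 0.1493, -0.5562], 'gripper_width': 0.0001}
[197.81790902 168.27992499] [189.27275495 167.38956059]
pointer 0.9910001754760742 [ 0.  -0.5]
lip 0.9796034097671509 [0. 4.]
192 [[54, 100, 153], [56, 104, 156], [54, 101, 153], [55, 89, 130], [95, 108, 126], [116, 131, 149], [117, 135, 155], [119, 139, 158], [123, 142, 162], [121, 139, 160], [126, 141, 160], [124, 141, 161], [126, 143, 164], [154, 176, 181], [95, 136, 167], [55, 118, 164], [56, 124, 172], [54, 114, 165], [56, 104, 156], [54, 102, 155], [52, 97, 151], [51, 100, 153], [58, 103, 156], [53, 99, 150]]
194 [[57, 104, 161], [53, 102, 161], [51, 103, 159], [57, 93, 137], [94, 108, 126], [115, 131, 149], [121, 137, 157], [118, 137, 156], [123, 141, 160], [125, 140, 160], [125, 143, 163], [123, 140, 161], [129, 147, 165], [162, 184, 184], [90, 132, 165], [54, 107, 157], [50, 106, 162], [55, 106, 163], [58, 107, 165], [56, 106, 163], [56, 106, 164], [58, 108, 163], [53, 106, 161], [56, 106, 163]]
```

```bash
python3 -c "
from station import bot
print(bot.hand_in())"
```

```text
the job is handed in; nothing more can be done
None
```

The window is up with its lip level with the brass pointer, to about 0.5 mm by the last wrist-camera check; the hand is clear, nothing else was touched, and the job was handed in at about 14 s.

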